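Fetch the salt from the middle of the round caddy

TASK

The salt shaker in the middle of the round spice caddy is hemmed in by the jars. Lift the honey jar and the jam jar out and stand both on the marble side board, then take out the salt shaker and stand it upright in the middle of the white coaster, and then put the honey jar and the jam jar back into the caddy, each upright on the very spot it came from. Leave the red-capped spice jar standing in the caddy where it is.

Things in the scene. Friction and masses are not known exactly. Their poses are not given: they have to be found in the camera images.
- caddy: Round shallow light-wood caddy, fixed, 220 mm across, rim 22 mm high, wall 6 mm. Origin: centre of its underside, z up; inner floor 10 mm above it. Cork pads mark the places: a small one in the middle (salt shaker) and three of 76 mm, centred 60 mm out at 0, 120 and -120 degrees from its x axis, for the honey, jam and spice jars, which start there in any order.
- side_board: White-grey marble slab, 140 mm (its x) by 200 mm (its y), 14 mm thick, fixed flat on the worktop left or right of the caddy. Origin: centre of its underside, z up; its top is 14 mm above. Side area for the two jars: they fit side by side at +50 and -50 mm along its y.
- coaster: Round white ceramic coaster, 96 mm across, 6 mm thick, with a thin dark circle near its edge, fixed flat on the worktop, on the other side of the caddy from the marble slab. Origin: centre of its underside, z up; its top is 6 mm above.
- salt_shaker: Salt shaker: clear glass, grey domed cap, 44 mm in diameter (34 mm above 74 mm height), 90 mm tall, loose, 0.1 kg. Origin: centre of its underside, z up its axis. Starts upright in the middle of the caddy, with no room for fingers until the honey and jam jars are away; then grip it 64 mm up, fingers closing across the line to the spice jar.
- honey_jar: Honey jar: amber, yellow cap, 62 mm in diameter (cap 52 mm, above 101 mm height), 118 mm tall, loose, 0.4 kg. Origin: centre of its underside, z up its axis. Starts upright in the caddy. Grip it across the body about 88 mm up; in the caddy, fingers closing at right angles to the line from the caddy's middle to the jar.
- jam_jar: Jam jar: squat glass jar, red contents, white lid, 68 mm in diameter at most (lid 63 mm), 84 mm tall, loose, 0.25 kg. Origin: centre of its underside, z up its axis. Starts upright in the caddy. Grip it across, 60 to 70 mm up; in the caddy, fingers closing at right angles to the line from the caddy's middle to the jar.
- spice_jar: Spice jar: slim glass jar with a red cap, 45 mm in diameter, 106 mm tall, loose, 0.11 kg. Origin: centre of its underside, z up its axis. It stands upright in the caddy and stays there.
There are look-alikes about, which are no part of the job. Several things have the shape of the jam_jar; the one meant has the colours described above.

How it is judged:
By the outcome, as a careful person would: the job done as asked, in the order asked, and still so for the second after the job is handed in, with the robot touching nothing.
It also fails if it takes over 128 s, if anything falls off the work surface, if the arm or the gripper's body presses on something with over 40 N, if the wrist force passes 120 N, or if a joint passes its speed limit or range.

ROBOT

A 6-joint arm with a two-finger parallel gripper is mounted at the origin on a cart in front of the work surface, level with it; the furniture and walls round the work are solid. World frame = base frame: x ahead of the robot, y to its left, z up, the work surface at z = 0. Lengths are in m, angles in rad, forces in N, time in s.
With the tool pointing down it reaches from about 0.275 to 0.75 m from the base axis. Payload 10.2 kg.
Tool frame: the origin (TCP) lies midway between the tips of the shut fingers; the grasp point (between the pads) lies 19 mm behind it; z points along the fingers, y is the line along which they close (so a half turn about z gives the same grasp; the last joint's range is limited). The gripper opens to 85 mm and grips with 20 to 120 N. Pads are 22 mm wide; open, the fingers measure 114 mm over their backs; the gripper's body (76 mm by 85 mm) begins 54 mm behind the grasp point. The pads swing forward as they close: fully open they stand 13 mm farther back than shut.
Start: joints at [0.897, 0.313, 1.498, -0, 1.331, -0.223], TCP at [0.229, 0.473, 0.231] pointing down, gripper open.
Joint ranges: [-2.94, 2.94], [-0.97, 2.17], [0.19, 2.56], [-1.23, 4.37], [0.02, 3.11], [-2.88, 2.88]. Speed limits (rad/s): [2.39, 2.39, 3.01, 3.14, 3.14, 3.14].

INTERFACE

Orientations are given as a unit quaternion [w, x, y, z].
In Python, from station import manip, cams gives the robot as it stands. The module is installed in compiled form; this text tells all that it offers.
- The arm moves only by the shell command python3 -m creep 'ROWS' [FORCE]. ROWS is text: rows parted by semicolons, each of 5 numbers parted by spaces: the shift along the tool's x, y, z in mm, then the turn about the tool's z in rad, then the finger opening in mm, from 0 to 85.4. A call has 1 to 12 rows; each row shifts and turns the commanded pose from where the row before left it, along the tool's axes as they then stand; what a row does not reach is not made up. A row lasts 1/10 s, in which the tool goes at most 50 mm and 8.59 degrees, less where a joint would pass 70% of its speed; a pose out of reach is approached as far as the arm can. A call is refused whole if a number of a shift passes 50 or a number of a turn 0.15, either way. A call with a gripper value outside its range is refused whole. The fingers move at their own pace and stop on an object; FORCE is the grip in N (left out, the last holds). Time passes only in rows, so rows that do not move let the fingers close. It gives the time, the measured TCP pose, the force, the opening and the grip force at its end, in the units of the state.
- manip.read_state(): the state, without advancing time (a new reading comes with each control period).
- cams.capture(name): name is "scene" or "side" or "wrist"; returns the picture (400x640x3 uint8, blue, green, red); there is no depth.
- cams.calibration(name): a dict with "vertical_fov" (degrees; the focal length in pixels is half the picture's height over the tangent of half this angle, whatever the lens; pixels are square), "cx", "cy" (the principal point, pixels), "extrinsics" (4x4, takes a point from camera to world coordinates); the wrist camera has in their place "T_tool_cam" (4x4, takes a point from camera to tool coordinates, whose origin is the TCP and whose axes are the flange's). Camera axes: x right, y down, z forward; pixel columns grow to the right and rows downward; lengths in m; the calibration is good to about 2 mm. The wrist camera is an equidistant fisheye: a pixel r from the principal point sees the ray r / f radians off the axis. A picture is of the moment at which its call begins: read the wrist's pose just before it. calibration takes no time and is no camera call.
- manip.hand_in(): hands the job in; it is judged then, once.
The state is a dict: "time": time; "qpos": joint angles; "qvel": joint speeds; "joint_efforts": joint torques, N m; "tool_pos": TCP position; "eef_rot": TCP orientation; "contact_force": force on the tool from outside, world axes, zero at the start; "torque": the same for the moment, N m; "grip_width": finger opening in m; "grasp_force": force on a finger pad.
Only numpy, scipy, OpenCV 4.12 (cv2) and the standard library are available. Lean on these libraries where they do the work, as an engineer would, in place of code of your own. Each camera call takes 0.05 s, during which the arm holds its last target. There are 200 camera calls.

## Working session

There is one attempt and no reset: what is moved stays moved. The work goes in short steps, Python scripts to look and compute and a shell command to move; the robot and the scene stay as the last step left them, time stands still between calls to the robot, and variables do not carry over. Pictures are saved under pics/ and viewed, at most 18 in all, crops included, and the job is handed in when it is done.

```bash
mkdir -p pics; cat > h.py <<'E'
import numpy as np, cv2
from station import manip, cams
from scipy.spatial.transform import Rotation as R
def toolT():
    s=manip.read_state(); q=s["eef_rot"]; T=np.eye(4)
    T[:3,:3]=R.from_quat([q[1],q[2],q[3],q[0]]).as_matrix(); T[:3,3]=s["tool_pos"]; return T
def camT(n):
    c=cams.calibration(n)
    return np.array(c["extrinsics"]) if n!="wrist" else toolT()@np.array(c["T_tool_cam"])
def ray(n,u,v,T):
    c=cams.calibration(n); f=200/np.tan(np.radians(c["vertical_fov"])/2)
    x,y=u-c["cx"],v-c["cy"]
    if n=="wrist":
        r=np.hypot(x,y)+1e-9; t=r/f; d=np.array([np.sin(t)*x/r,np.sin(t)*y/r,np.cos(t)])
    else: d=np.array([x/f,y/f,1])
    return T[:3,3],T[:3,:3]@d
def onz(n,u,v,z,T):
    o,d=ray(n,u,v,T); return o+d*(z-o[2])/d[2]
E
python3 - <<'E'
from h import *
print(manip.read_state())
for n in ["scene","side","wrist"]:
    T=camT(n); im=cams.capture(n); cv2.imwrite(f"pics/{n}0.png",im); np.save(f"T_{n}0.npy",T)
    print(n,T.round(3).tolist(),cams.calibration(n)["vertical_fov"])
E
```

```text
{'time': 0.0, 'qpos': array([ 8.96568235e-01,  3.13467260e-01,  1.49843835e+00,  7.77018090e-06,
        1.33100316e+00, -2.23412639e-01]), 'qvel': array([-0.0002658 , -0.00084797,  0.00010027,  0.0008237 , -0.00089986,
       -0.00069542]), 'joint_efforts': array([ 6.50202346e-04, -4.12268043e+01, -2.59746981e+01, -7.67339839e-05,
        4.12889887e-03, -8.90307007e-06]), 'tool_pos': array([0.22859273, 0.47233489, 0.23072577]), 'eef_rot': array([-2.88933109e-04,  2.23504646e-01,  9.74702642e-01, -5.91246691e-04]), 'contact_force': array([-0.1098144 ,  0.26383287, -0.0951416 ]), 'torque': array([-0.07453342,  0.03647894,  0.0259175 ]), 'grasp_force': 0.0, 'grip_width': 0.08546139485358413}
scene [[0.908, -0.161, 0.387, -0.088], [-0.419, -0.372, 0.828, -1.243], [0.011, -0.914, -0.405, 0.625], [0.0, 0.0, 0.0, 1.0]] 42.46936585979772
side [[0.927, -0.216, 0.308, 0.065], [-0.375, -0.577, 0.726, -1.05], [0.02, -0.788, -0.616, 0.934], [0.0, 0.0, 0.0, 1.0]] 42.39800486096785
wrist [[0.436, 0.866, 0.244, 0.166], [0.9, -0.42, -0.118, 0.502], [-0.0, 0.271, -0.962, 0.372], [0.0, 0.0, 0.0, 1.0]] 65.70646984690485
```

View pics/scene0.png

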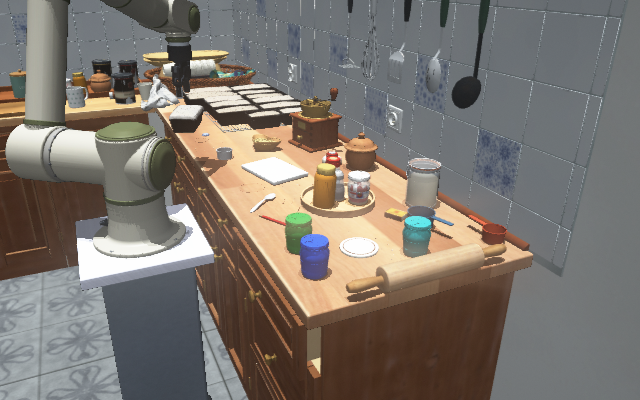

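View pics/side0.png

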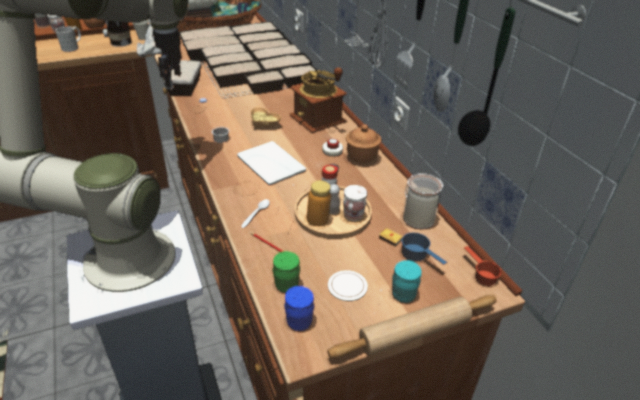

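View pics/wrist0.png

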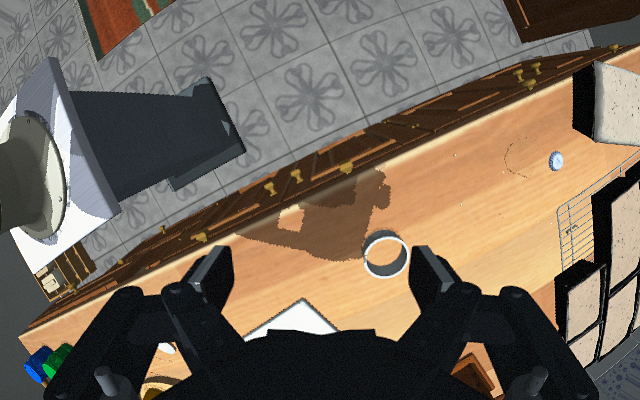

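The scene picture shows the slab near (275,170), caddy near (338,198) with honey at the left, jam at the right, spice behind, and the coaster at (359,247). The side picture shows the same: slab (271,161), caddy (334,209), coaster (348,285). The wrist camera looks back at the worktop, with the slab only partly in view.

```bash
python3 - <<'E'
from h import *
for n,pts in {"scene":dict(slab=(275,170,.014),caddy=(338,199,.022),coaster=(359,247,.006),honeycap=(325,170,.118),jamlid=(359,175,.084),teal=(417,224,.08),green=(299,219,.08)),
 "side":dict(slab=(271,161,.014),caddy=(334,209,.022),coaster=(348,285,.006),honeycap=(320,186,.118),jamlid=(355,191,.084),spice=(330,170,.1),teal=(407,268,.08),green=(287,258,.08))}.items():
    T=np.load(f"T_{n}0.npy")
    for k,p in pts.items(): print(n,k,onz(n,*p,T).round(3))
T=toolT();print(T.round(3)); print(np.array(cams.calibration("wrist")["T_tool_cam"]).round(3))
E
```

```text
scene slab [0.467 0.265 0.014]
scene caddy [ 0.543 -0.046  0.022]
scene coaster [ 0.476 -0.291  0.006]
scene honeycap [ 0.499 -0.047  0.118]
scene jamlid [ 0.611 -0.041  0.084]
scene teal [ 0.587 -0.364  0.08 ]
scene green [ 0.343 -0.228  0.08 ]
side slab [0.475 0.283 0.014]
side caddy [ 0.562 -0.024  0.022]
side coaster [ 0.483 -0.288  0.006]
side honeycap [ 0.514 -0.028  0.118]
side jamlid [ 0.614 -0.041  0.084]
side spice [0.58  0.056 0.1  ]
side teal [ 0.601 -0.349  0.08 ]
side green [ 0.352 -0.219  0.08 ]
[[-0.9    0.436 -0.001  0.229]
 [ 0.436  0.9   -0.001  0.472]
 [ 0.    -0.001 -1.     0.231]
 [ 0.     0.     0.     1.   ]]
[[-0.001 -0.962 -0.272  0.069]
 [ 1.    -0.001  0.001 -0.001]
 [-0.001 -0.272  0.962 -0.142]
 [ 0.     0.     0.     1.   ]]
```

```bash
python3 -m creep '-20 -10 -40 0 85;-38 -26 -20 0 85;-38 -26 -20 0 85;-38 -26 -10 0 85;-38 -26 -10 0 85;-38 -26 0 0 85;0 0 0 0 85;0 0 0 0 85'
python3 - <<'E'
from h import *
T=camT("wrist"); im=cams.capture("wrist"); cv2.imwrite("pics/w1.png",im); np.save("T_w1.npy",T)
E
python3 -m creep '-38 -26 0 0 85;-38 -26 0 0 85;-38 -26 0 0 85;-38 -26 0 0 85;-38 -26 0 0 85;-38 -26 0 0 85;-20 -20 0 0 85;0 0 0 0 85;0 0 0 0 85;0 0 0 0 85'
python3 - <<'E'
from h import *
T=camT("wrist"); im=cams.capture("wrist"); cv2.imwrite("pics/w2.png",im); np.save("T_w2.npy",T)
E
```

```text
time: 0.95
tool_pos: [0.3568, 0.2548, 0.331]
eef_rot: [-0.0, 0.225, 0.974, 0.0]
contact_force: [-0.2, -0.2, -0.3]
grip_width: 0.0852
grasp_force: 0.0
time: 2.0
tool_pos: [0.5029, -0.0094, 0.3313]
eef_rot: [0.0, 0.222, 0.975, 0.0]
contact_force: [-0.4, 0.6, -0.1]
grip_width: 0.0847
grasp_force: 0.0
```

View pics/w1.png

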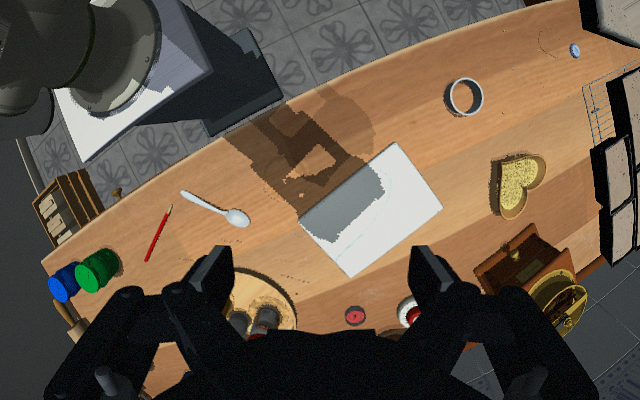

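View pics/w2.png

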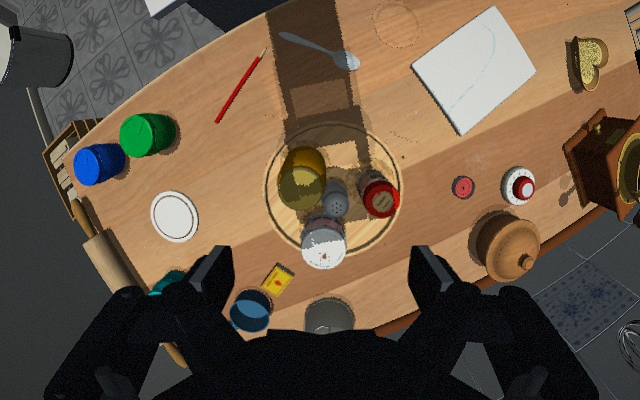

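w1 shows the slab with corners about (397,143), (443,208), (350,276), (300,219). w2 shows honey's cap at (302,186), jam lid (324,244), spice cap (381,200), salt (335,203), coaster (175,216), and the slab's four corners (494,7), (536,70), (462,134), (411,66).

```bash
python3 - <<'E'
from h import *
im=cv2.imread("pics/w2.png"); c=im[110:270,240:420]
cv2.imwrite("pics/c2.png",cv2.resize(c,None,fx=3.6,fy=3.6,interpolation=cv2.INTER_CUBIC))
T=np.load("T_w2.npy"); T1=np.load("T_w1.npy")
g=lambda pts,z,T:np.array([onz("wrist",u,v,z,T)[:2] for u,v in pts])
for P,t in (([(494,7),(536,70),(462,134),(411,66)],T),([(397,143),(443,208),(350,276),(300,219)],T1)):
    q=g(P,.014,t); print("slab",q.mean(0).round(4),q.round(3).tolist(),np.linalg.norm(q-np.roll(q,-1,0),axis=1).round(3))
def ell(mask,z,name):
    k,l,st,ce=cv2.connectedComponentsWithStats(mask.astype(np.uint8)); return
hsv=cv2.cvtColor(im,cv2.COLOR_BGR2HSV)
m=((hsv[...,1]<45)&(hsv[...,2]>140)).astype(np.uint8)
m[:, :140]=0
k,l,st,ce=cv2.connectedComponentsWithStats(m)
for i in range(1,k):
    if st[i,4]>300:
        cs=max(cv2.findContours((l==i).astype(np.uint8),0,1)[0],key=len); h=cv2.convexHull(cs)[:,0]
        for z in (.006,.084):
            q=g(h,z,T); (cx,cy),r=cv2.minEnclosingCircle((q*1000).astype(np.float32)); print(st[i],z,round(cx,1),round(cy,1),round(r,1))
for n,p,z in (("honey",(302,186),.118),("jam",(324,243),.084),("spice",(381,200),.106),("salt",(336,203),.09)): print(n,g([p],z,T).round(4))
print("caddy rim",g([(263,190),(402,190),(332,257),(332,122)],.022,T).round(3).tolist())
E
```

```text
slab [0.4721 0.2878] [[0.386, 0.365], [0.512, 0.4], [0.56, 0.211], [0.431, 0.175]] [0.131 0.195 0.134 0.195]
slab [0.4704 0.2916] [[0.384, 0.369], [0.514, 0.401], [0.556, 0.212], [0.427, 0.184]] [0.134 0.193 0.132 0.191]
[ 412    5  124  131 8505] 0.006 472.5 292.2 120.4
[ 412    5  124  131 8505] 0.084 467.1 246.7 100.3
[506 168  29  37 389] 0.006 696.4 297.5 34.3
[506 168  29  37 389] 0.084 653.6 251.1 28.6
[ 150  190   48   52 1774] 0.006 478.1 -282.4 47.7
[ 150  190   48   52 1774] 0.084 471.8 -231.9 39.7
[301 239  46  30 965] 0.006 641.8 -71.0 38.2
[301 239  46  30 965] 0.084 608.1 -55.8 31.8
honey [[ 0.5079 -0.0368]]
jam [[ 0.5991 -0.0512]]
spice [[0.5688 0.042 ]]
salt [[ 0.5525 -0.0118]]
caddy rim [[0.506, -0.108], [0.598, 0.083], [0.653, -0.062], [0.46, 0.029]]
```

View pics/c2.png

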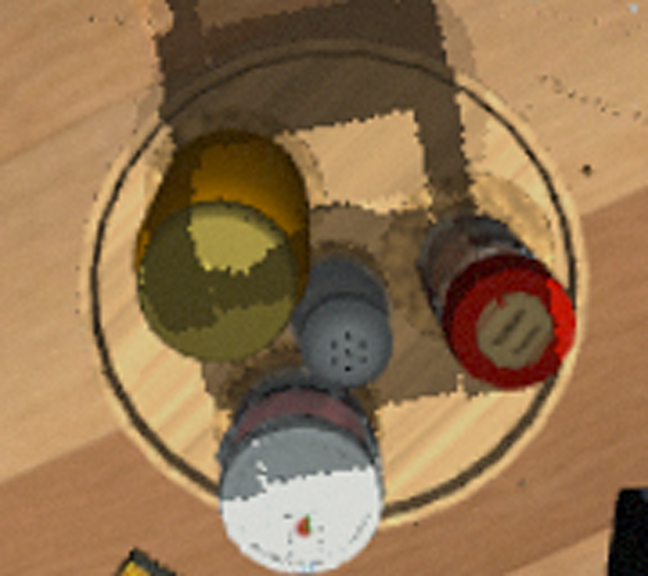

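The crop shows honey's cap centred at (217,281), jam lid at (301,500), spice cap at (509,320), salt's cap at (346,338), and the caddy's outer rim spanning 80–588 and 38–525 (crop pixels, 3.6x).

```bash
python3 - <<'E'
from h import *
T=np.load("T_w2.npy")
P=lambda x,y,z:onz("wrist",240+x/3.6,110+y/3.6,z,T)[:2]
rim=np.array([P(x,y,.022) for x,y in [(80,281),(588,290),(334,38),(575,200),(97,200),(165,100),(520,110),(120,400),(540,410)]])
from scipy.optimize import least_squares
s=least_squares(lambda p:np.hypot(*(rim-p[:2]).T)-p[2],[.55,-.015,.11]); print("rim",s.x.round(4),(s.fun*1000).round(1))
J=dict(honey=P(217,281,.118),jam=P(301,500,.084),spice=P(509,320,.106),salt=P(346,338,.09))
c=np.mean([J[k] for k in("honey","jam","spice")],0); print("mean",c.round(4))
for k,v in J.items(): d=v-c; print(k,v.round(4),(np.hypot(*d)*1000).round(1),np.degrees(np.arctan2(d[1],d[0])).round(1))
E
```

```text
rim [ 0.5533 -0.0125  0.1065] [ 1.8  1.3 -1.8  0.7  0.3 -0.2  0.4 -1.1 -1.4]
mean [ 0.5613 -0.0174]
honey [ 0.5092 -0.0397] 56.6 -156.8
jam [ 0.6069 -0.0555] 59.4 -39.9
spice [0.5677 0.043 ] 60.7 83.9
salt [ 0.5536 -0.0122] 9.3 145.6
```

```bash
python3 - <<'E'
from h import *
T=np.load("T_w2.npy")
P=lambda x,y,z:onz("wrist",240+x/3.6,110+y/3.6,z,T)[:2]
h=.011
J=dict(honey=P(217,281,.118+h),jam=P(301,500,.084+h),spice=P(509,320,.106+h),salt=P(346,338,.09+h))
c=np.mean([J[k] for k in("honey","jam","spice")],0); print("mean",c.round(4))
for k,v in J.items(): d=v-c; print(k,v.round(4),(np.hypot(*d)*1000).round(1),np.degrees(np.arctan2(d[1],d[0])).round(1))
E
```

```text
mean [ 0.5577 -0.0163]
honey [ 0.5071 -0.0379] 55.0 -157.0
jam [ 0.6022 -0.0534] 57.9 -39.8
spice [0.5639 0.0423] 58.9 84.0
salt [ 0.5504 -0.0113] 8.9 145.5
```

```bash
python3 - <<'E'
from h import *
V={n:np.load(f"T_{n}.npy") for n in("w1","w2")}
def corners(f,seed):
    im=cv2.imread(f); h=cv2.cvtColor(cv2.GaussianBlur(im,(3,3),0),cv2.COLOR_BGR2HSV)
    m=((h[...,1]<60)&(h[...,2]>100)).astype(np.uint8); m=cv2.morphologyEx(m,cv2.MORPH_OPEN,np.ones((5,5)))
    k,l,st,ce=cv2.connectedComponentsWithStats(m); i=l[seed[1],seed[0]]
    c=cv2.findContours((l==i).astype(np.uint8),0,1)[0]; hl=cv2.convexHull(max(c,key=len))
    q=cv2.approxPolyDP(hl,.03*cv2.arcLength(hl,True),True)[:,0]; print(f,q.tolist()); return q
corners("pics/w1.png",(410,210)); corners("pics/w2.png",(480,70)); corners("pics/scene0.png",(275,170)); corners("pics/side0.png",(271,161))
def tri(*obs):
    A=np.zeros((3,3));b=np.zeros(3)
    R_=[ray("wrist",u,v,V[n]) for n,u,v in obs]
    for o,d in R_:
        d=d/np.linalg.norm(d);M=np.eye(3)-np.outer(d,d);A+=M;b+=M@o
    return np.linalg.solve(A,b)
for a,b in zip([(397,143),(443,208),(350,276),(300,219)],[(494,7),(536,70),(462,134),(411,66)]): print(tri(("w1",*a),("w2",*b)).round(4))
for n in("scene","side"): c=cams.calibration(n);print(c["cx"],c["cy"])
print({k:v for k,v in cams.calibration("wrist").items() if k!="T_tool_cam"})
E
```

```text
pics/w1.png [[397, 143], [441, 209], [348, 276], [299, 219]]
pics/w2.png [[495, 6], [535, 73], [459, 133], [412, 63]]
pics/scene0.png [[243, 164], [276, 156], [306, 176], [272, 184]]
pics/side0.png [[239, 152], [273, 141], [304, 170], [267, 183]]
[0.3852 0.3708 0.0059]
[0.5123 0.3999 0.0157]
[0.5597 0.2122 0.0102]
[ 0.4313  0.1802 -0.0012]
315.6106086105393 197.54969190905234
314.2756581799993 202.1500967668112
{'vertical_fov': 65.70646984690485, 'cx': 320.7688977878099, 'cy': 197.9577375437453}
```

```bash
python3 -m creep '0 0 18 -0.14 85;0 0 18 -0.14 85;0 0 18 -0.14 85;0 0 18 -0.14 85;0 0 18 -0.14 85;0 0 18 -0.14 85;10 -27 0 0 85;0 0 0 0 85;0 0 0 0 85;0 0 0 0 85'
python3 - <<'E'
from h import *
T=camT("wrist"); im=cams.capture("wrist"); cv2.imwrite("pics/w3.png",im); np.save("T_w3.npy",T)
E
```

```text
time: 3.05
tool_pos: [0.5041, -0.0389, 0.2235]
eef_rot: [0.0, -0.194, 0.981, -0.0]
contact_force: [0.7, -0.3, 0.7]
grip_width: 0.0848
grasp_force: 0.0
```

View pics/w3.png

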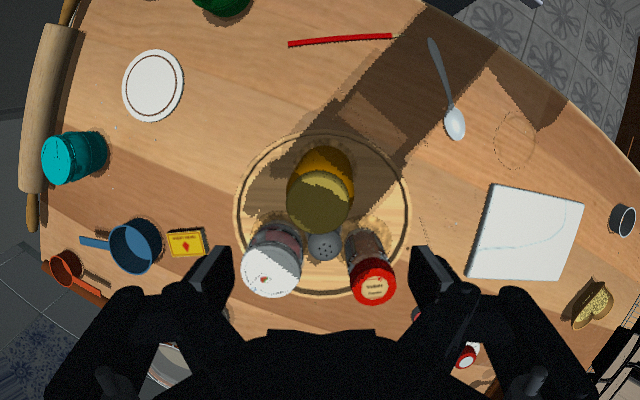

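w3 shows honey's cap centred at about (319,202), salt's cap (325,246), jam lid (272,271), spice cap (374,282), coaster (153,85), caddy rim 234–411 across.

```bash
cat >> h.py <<'E'
def tri(*obs):
    A=np.zeros((3,3));b=np.zeros(3)
    for n,u,v in obs:
        o,d=ray("wrist",u,v,np.load(f"T_{n}.npy")); d=d/np.linalg.norm(d);M=np.eye(3)-np.outer(d,d);A+=M;b+=M@o
    return np.linalg.solve(A,b)
E
python3 - <<'E'
from h import *
T=np.load("T_w3.npy"); c=[]
for k,p3,p2,z in (("honey",(319,202),(300.3,188.1),.129),("jam",(272,271),(323.6,248.9),.095),("spice",(374,282),(381.4,198.9),.117),("salt",(325,247),(336.1,203.9),.101),("coaster",(153,85.5),(175,216),.006)):
    a=onz("wrist",*p3,z,T); b=onz("wrist",*p2,z,np.load("T_w2.npy")); print(k,a.round(4),b.round(4),tri(("w3",*p3),("w2",*p2)).round(4))
E
```

```text
honey [ 0.5053 -0.0401  0.129 ] [ 0.5071 -0.0379  0.129 ] [ 0.5084 -0.0393  0.1198]
jam [ 0.5994 -0.0527  0.095 ] [ 0.6022 -0.0534  0.095 ] [ 0.6021 -0.0532  0.0925]
spice [0.5617 0.0385 0.117 ] [0.5639 0.0423 0.117 ] [0.5675 0.0431 0.1059]
salt [ 0.5517 -0.0152  0.101 ] [ 0.5504 -0.0113  0.101 ] [ 0.5548 -0.0128  0.0905]
coaster [ 0.478  -0.2779  0.006 ] [ 0.4791 -0.2773  0.006 ] [ 0.4807 -0.2918 -0.0171]
```

```bash
cat > ba.py <<'E'
from h import *
from scipy.optimize import least_squares
C=cams.calibration("wrist"); f0=200/np.tan(np.radians(C["vertical_fov"])/2); TC=np.array(C["T_tool_cam"])
V={n:np.load(f"T_{n}.npy")@np.linalg.inv(TC) for n in("w1","w2","w3")}
def proj(P,n,p):
    M=TC.copy(); M[:3,:3]=TC[:3,:3]@R.from_rotvec(p[1:4]).as_matrix(); M[:3,3]+=p[4:7]
    X=np.linalg.inv(V[n]@M)@np.append(P,1); t=np.arctan2(np.hypot(X[0],X[1]),X[2]); r=f0*(1+p[0])*t; h=np.hypot(X[0],X[1])
    return np.array([C["cx"]+r*X[0]/h,C["cy"]+r*X[1]/h])
caps=dict(w2=[(300.3,188.1),(323.6,248.9),(381.4,198.9),(336.1,203.9),(175,216)],w3=[(319,202),(272,271),(374,282),(325,247),(153,85.5)])
slab=dict(w1=[(397,143),(442,208.5),(349,276),(299.5,219)],w2=[(494.5,6.5),(535.5,71.5),(460.5,133.5),(411.5,64.5)],w3=[(493,184),(584,204),(560,281),(468,276)])
Z=[.129,.095,.117,.101,.006]
def res(q):
    p=q[:7];cx,cy,a,sx,sy,sa=q[7:13];salt=q[13:15];co=q[15:17];r=[]
    pts=[(cx+.06*np.cos(a+k),cy+.06*np.sin(a+k)) for k in(-2*np.pi/3,0,2*np.pi/3)]+[salt,co]
    for n,o in caps.items():
        for P,z,uv in zip(pts,Z,o): r+=list(proj([*P,z],n,p)-uv)
    for n,o in slab.items():
        for (i,j),uv in zip([(-1,1),(1,1),(1,-1),(-1,-1)],o):
            x,y=.07*i,.1*j; r+=list((proj([sx+x*np.cos(sa)-y*np.sin(sa),sy+x*np.sin(sa)+y*np.cos(sa),.014],n,p)-uv)*.7)
    return np.r_[r,p[0]/.02,p[1:4]/.006,p[4:7]/.002,(salt-q[7:9])/.004]
q=np.r_[np.zeros(7),.555,-.014,-.656,.472,.29,.24,.555,-.014,.48,-.285]
s=least_squares(res,q,loss="soft_l1")
if __name__=="__main__":
    print("cal",s.x[:7].round(4));print("caddy",s.x[7:10].round(4),"slab",s.x[10:13].round(4),"salt",s.x[13:15].round(4),"coaster",s.x[15:17].round(4)); print(res(s.x)[:44].round(1))
    for k in (-2,0,2): a=s.x[9]+k*np.pi/3; print((s.x[7:9]+.06*np.array([np.cos(a),np.sin(a)])).round(4),np.degrees(a).round(1))
E
python3 ba.py
```

```text
cal [-0.0229 -0.0057 -0.0005  0.0013  0.0003 -0.0003 -0.0027]
caddy [ 0.5605 -0.0168 -0.6416] slab [0.4733 0.2937 0.258 ] salt [ 0.5552 -0.0138] coaster [ 0.4783 -0.2869]
[ -1.6  -2.1   2.8  -0.    0.1   0.2  -0.2   1.8   0.3  -0.4   0.2  -2.5
  -0.7   2.6   0.1   1.2   0.4  -0.2  -0.4   0.   -0.7  -2.4   1.3  -2.8
   2.9  -0.3   0.    0.4  -2.3  -0.2  -1.1   0.6   0.7   2.3  -0.3   1.5
  61.   13.1 -21.2  51.9 -67.   -3.   16.3 -63.5]
[ 0.5054 -0.0405] -156.8
[ 0.6086 -0.0527] -36.8
[0.5676 0.0428] 83.2
```

```bash
sed -i 's/w3=\[(493,184),(584,204),(560,281),(468,276)\]/w3=[(584,204),(560,281),(468,276),(493,184)]/' ba.py; python3 ba.py
```

```text
cal [-0.013  -0.0023 -0.0045 -0.0013  0.0005  0.0006 -0.0044]
caddy [ 0.559  -0.0175 -0.6423] slab [0.4717 0.292  0.2357] salt [ 0.5543 -0.0143] coaster [ 0.4784 -0.2862]
[-2.3 -2.4  2.3  0.4 -0.   0.3 -0.3  2.2  0.2 -0.   0.3 -3.8 -1.   2.1
  0.5  1.1  0.4 -0.2 -0.1 -0.1  0.4 -2.   1.6 -1.2  1.5  0.3 -0.8 -0.3
 -0.5 -0.5  0.2  1.3  0.2  2.  -0.3 -0.  -0.7  0.1 -3.4 -0.5 -2.1 -0.
  0.7 -0.4]
[ 0.5038 -0.0411] -156.8
[ 0.607  -0.0534] -36.8
[0.5661 0.0421] 83.2
```

```bash
python3 -m creep '0 -2 30 0 85;0 0 40 0 85;0 0 40 0 85;0 0 25 0 85;0 0 13 0 85;0 0 0 0 85;0 0 0 0 85'; python3 -m creep '0 0 0 0 50;0 0 0 0 50;0 0 0 0 50;0 0 0 0 50;0 0 0 0 50;0 0 0 0 50;0 0 0 0 50;0 0 0 0 50' 50
```

```text
time: 3.8
tool_pos: [0.5053, -0.0414, 0.0759]
eef_rot: [0.0, -0.194, 0.981, -0.0]
contact_force: [0.0, -0.5, -0.5]
grip_width: 0.085
grasp_force: 0.0
time: 4.6
tool_pos: [0.5054, -0.0414, 0.0767]
eef_rot: [0.001, -0.193, 0.981, -0.0]
contact_force: [-1.6, 3.6, 9.8]
grip_width: 0.0598
grasp_force: 52.4
```

```bash
python3 -m creep '0 0 -10 0 50;0 0 -30 0 50;0 0 -40 0 50;0 0 -40 0 50;0 0 -30 0 50;0 0 0 0 50'; python3 -m creep '-4 15 0 0 50;-9 32 0 0 50;-10 34 0 0 50;-10 34 0 0 50;-10 34 0 0 50;-10 34 0 0 50;-10 34 0 0 50;-10 34 0 0 50;-10 34 0 0 50;-10 34 0 0 50;-8 30 0 0 50;-3 21 0 0 50'; python3 -m creep '0 0 15 0 50;0 0 30 0 50;0 0 30 0 50;0 0 30 0 50;0 0 15 0 50;0 0 0 0 50;0 0 0 0 50'
python3 - <<'E'
from h import *
T=camT("wrist"); im=cams.capture("wrist"); cv2.imwrite("pics/w4.png",im); np.save("T_w4.npy",T)
E
```

```text
time: 5.2
tool_pos: [0.5062, -0.0421, 0.2295]
eef_rot: [0.003, -0.193, 0.981, -0.002]
contact_force: [-0.2, -0.2, -5.3]
grip_width: 0.0601
grasp_force: 56.2
time: 6.4
tool_pos: [0.4588, 0.3423, 0.2228]
eef_rot: [-0.002, -0.194, 0.981, -0.0]
contact_force: [0.0, -0.3, -4.0]
grip_width: 0.0597
grasp_force: 56.2
time: 7.1
tool_pos: [0.46, 0.3403, 0.1047]
eef_rot: [-0.001, -0.194, 0.981, -0.0]
contact_force: [0.0, -0.3, -4.0]
grip_width: 0.0599
grasp_force: 56.2
```

View pics/w4.png

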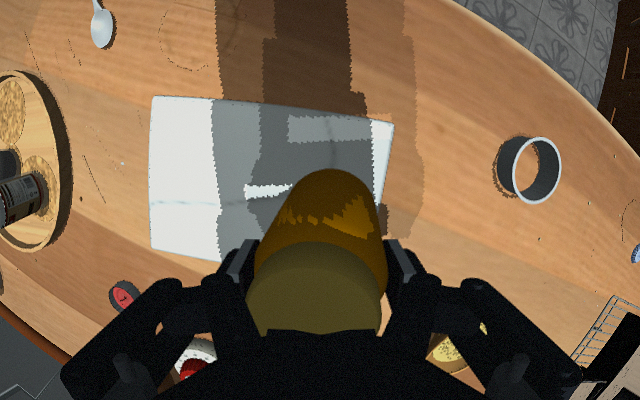

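w4 shows the held honey jar over the slab's right part; slab corners at (152,97), (395,125) and (152,248).

```bash
python3 - <<'E'
from h import *
import ba
p=ba.s.x[:7]; ba.V["w4"]=np.load("T_w4.npy")@np.linalg.inv(ba.TC)
from scipy.optimize import least_squares
for uv in((152,97),(395,125),(152,248)):
    print(onz("wrist",*uv,.014,np.load("T_w4.npy")).round(4),least_squares(lambda q:ba.proj([*q,.014],"w4",p)-uv,[.45,.3]).x.round(4))
E
```

```text
[0.4293 0.1786 0.014 ] [0.4299 0.1726]
[0.3819 0.3689 0.014 ] [0.3809 0.3699]
[0.5597 0.2127 0.014 ] [0.5657 0.2077]
```

```bash
python3 -m creep '0 0 10 0 50;0 0 7 0 50;0 0 3 0 50;0 0 0 0 50;0 0 0 0 50'; python3 -m creep '0 0 2 0 50;0 0 0 0 50;0 0 0 0 50'
```

```text
time: 7.65
tool_pos: [0.4608, 0.3401, 0.0853]
eef_rot: [0.0, -0.193, 0.981, 0.0]
contact_force: [-0.1, -1.3, -4.4]
grip_width: 0.0596
grasp_force: 56.2
time: 7.95
tool_pos: [0.4607, 0.3401, 0.0832]
eef_rot: [0.0, -0.193, 0.981, 0.0]
contact_force: [0.2, -0.9, -4.0]
grip_width: 0.0602
grasp_force: 56.2
```

```bash
python3 -m creep '0 0 2 0 50;0 0 0 0 50;0 0 0 0 50'; python3 -m creep '0 0 1 0 50;0 0 0 0 50;0 0 0 0 50'
```

```text
time: 8.25
tool_pos: [0.4607, 0.3401, 0.0811]
eef_rot: [-0.0, -0.193, 0.981, -0.0]
contact_force: [0.1, 0.5, -4.4]
grip_width: 0.0596
grasp_force: 56.2
time: 8.55
tool_pos: [0.461, 0.3402, 0.0809]
eef_rot: [0.001, -0.193, 0.981, 0.0]
contact_force: [-1.1, 0.4, 4.2]
grip_width: 0.0597
grasp_force: 57.0
```

```bash
python3 -m creep '0 0 0 0 85;0 0 0 0 85;0 0 0 0 85;0 0 0 0 85;0 0 0 0 85;0 0 -20 0 85;0 0 -40 0 85;0 0 -40 0 85;0 0 -30 0 85;0 0 -15 0.1 85'; python3 -m creep '0 0 0 0.12 85;0 0 0 0.13 85;0 0 0 0.13 85;0 0 0 0.14 85;0 0 0 0.14 85;0 0 0 0.14 85;0 0 0 0.133 85'; python3 -m creep '-15 -10 0 0 85;-33 -22 0 0 85;-33 -22 0 0 85;-33 -22 0 0 85;-33 -22 0 0 85;-33 -22 0 0 85;-33 -22 0 0 85;-33 -22 0 0 85;-33 -22 0 0 85;-33 -22 0 0 85;-25 -14 0 0 85;-13 -7 0 0 85'; python3 -m creep '0 0 0 0 85;0 0 0 0 85;0 0 0 0 85'
python3 - <<'E'
from h import *
T=camT("wrist"); im=cams.capture("wrist"); cv2.imwrite("pics/w5.png",im); np.save("T_w5.npy",T)
E
```

```text
time: 9.55
tool_pos: [0.4613, 0.3404, 0.2283]
eef_rot: [0.002, -0.143, 0.99, 0.001]
contact_force: [0.0, -0.4, -0.7]
grip_width: 0.0853
grasp_force: 0.0
time: 10.25
tool_pos: [0.4607, 0.34, 0.2251]
eef_rot: [-0.0, 0.319, 0.948, -0.0]
contact_force: [0.4, -0.0, -0.8]
grip_width: 0.0849
grasp_force: 0.0
time: 11.45
tool_pos: [0.6036, -0.0553, 0.2248]
eef_rot: [-0.0, 0.317, 0.948, -0.0]
contact_force: [-0.3, 0.3, 0.1]
grip_width: 0.0851
grasp_force: 0.0
time: 11.75
tool_pos: [0.6029, -0.0517, 0.2254]
eef_rot: [0.0, 0.316, 0.949, 0.0]
contact_force: [0.7, 0.1, -0.4]
grip_width: 0.0851
grasp_force: 0.0
```

View pics/w5.png

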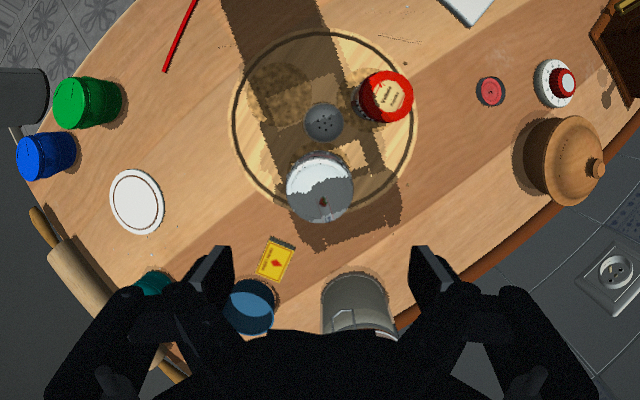

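w5 shows jam lid centred at about (320,189), salt's cap (324,122), spice cap (386,97), coaster (137,201), caddy rim 232–417 by 30–215.

```bash
python3 - <<'E'
from h import *
import ba
p=ba.s.x[:7]; T=np.load("T_w5.npy"); ba.V["w5"]=T@np.linalg.inv(ba.TC)
Ti=np.linalg.inv(T@np.linalg.inv(ba.TC))
for k,uv,z in(("jam",(320,189),.094),("salt",(324,122),.1),("spice",(386,97),.116),("coaster",(137,202),.006),("caddy",(324.5,122),.022)):
    a=onz("wrist",*uv,z,T); b=ba.least_squares(lambda q:ba.proj([*q,z],"w5",p)-uv,[.55,.0]).x
    print(k,a.round(4),b.round(4),"tool",(Ti@np.append(b,[z,1]))[:2].round(4))
E
```

```text
jam [ 0.6018 -0.0524  0.094 ] [ 0.6023 -0.0538] tool [-0.0008 -0.002 ]
salt [ 0.5554 -0.0133  0.1   ] [ 0.5545 -0.0135] tool [0.0616 0.0016]
spice [0.5678 0.0398 0.116 ] [0.5673 0.0413] tool [0.0842 0.0532]
coaster [ 0.4813 -0.2783  0.006 ] [ 0.4774 -0.2874] tool [-0.0406 -0.264 ]
caddy [ 0.5581 -0.0136  0.022 ] [ 0.557  -0.0139] tool [0.0594 0.0027]
```

```bash
python3 -m creep '0 -1 30 0 85;0 0 45 0 85;0 0 45 0 85;0 0 35 0 85;0 0 15 0 85;0 0 8 0 85;0 0 0 0 85;0 0 0 0 85'; python3 -m creep '0 0 0 0 50;0 0 0 0 50;0 0 0 0 50;0 0 0 0 50;0 0 0 0 50;0 0 0 0 50;0 0 0 0 50;0 0 0 0 50' 50
```

```text
time: 12.6
tool_pos: [0.6035, -0.0541, 0.0489]
eef_rot: [0.001, 0.316, 0.949, 0.0]
contact_force: [-0.9, -0.6, 0.2]
grip_width: 0.0851
grasp_force: 0.0
time: 13.4
tool_pos: [0.6034, -0.054, 0.0492]
eef_rot: [0.001, 0.316, 0.949, 0.0]
contact_force: [-2.3, 2.2, 9.3]
grip_width: 0.0634
grasp_force: 54.1
```

```bash
python3 -m creep '0 0 -10 0 50;0 0 -30 0 50;0 0 -40 0 50;0 0 -40 0 50;0 0 -30 0 50;0 0 0 0 50'; python3 -m creep '12 7 0 0 50;25 15 0 0 50;25 15 0 0 50;25 15 0 0 50;25 15 0 0 50;25 15 0 0 50;25 15 0 0 50;25 15 0 0 50;25 15 0 0 50;25 15 0 0 50;25 15 0 0 50;12 9 0 0 50'; python3 -m creep '0 0 15 0 50;0 0 30 0 50;0 0 40 0 50;0 0 30 0 50;0 0 10 0 50;0 0 5 0 50;0 0 0 0 50;0 0 0 0 50'
python3 - <<'E'
from h import *
T=camT("wrist"); im=cams.capture("wrist"); cv2.imwrite("pics/w6.png",im); np.save("T_w6.npy",T)
E
```

```text
time: 14.0
tool_pos: [0.6041, -0.0544, 0.2023]
eef_rot: [0.004, 0.316, 0.949, 0.0]
contact_force: [-0.4, -0.3, -2.5]
grip_width: 0.0634
grasp_force: 56.4
time: 15.2
tool_pos: [0.4806, 0.2453, 0.1955]
eef_rot: [-0.002, 0.315, 0.949, -0.001]
contact_force: [0.2, -0.7, -2.9]
grip_width: 0.0634
grasp_force: 56.3
time: 16.0
tool_pos: [0.4838, 0.2435, 0.0684]
eef_rot: [0.001, 0.316, 0.949, 0.001]
contact_force: [0.0, 0.0, -3.0]
grip_width: 0.0632
grasp_force: 56.4
```

View pics/w6.png

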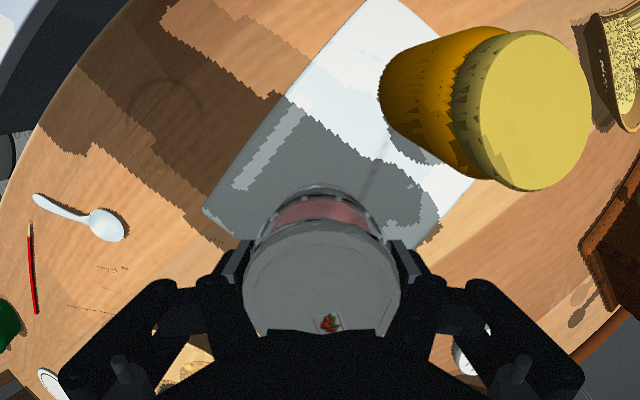

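w6 shows honey standing upright on the slab and the jam jar in the grip above its free half, clear of honey.

```bash
python3 -m creep '0 0 8 0 50;0 0 4 0 50;0 0 1 0 50;0 0 0 0 50;0 0 0 0 50'; python3 -m creep '0 0 1 0 50;0 0 0 0 50;0 0 0 0 50';  python3 -m creep '0 0 1 0 50;0 0 0 0 50;0 0 0 0 50'
```

```text
time: 16.55
tool_pos: [0.4832, 0.2433, 0.0542]
eef_rot: [0.0, 0.316, 0.949, 0.0]
contact_force: [-0.3, 0.9, -2.2]
grip_width: 0.0635
grasp_force: 56.4
time: 16.85
tool_pos: [0.4832, 0.2433, 0.0533]
eef_rot: [0.0, 0.316, 0.949, 0.0]
contact_force: [-0.5, -0.1, -0.6]
grip_width: 0.0633
grasp_force: 56.6
time: 17.15
tool_pos: [0.4833, 0.2433, 0.0533]
eef_rot: [0.0, 0.316, 0.949, 0.0]
contact_force: [-4.0, -1.2, 9.4]
grip_width: 0.0629
grasp_force: 57.6
```

```bash
python3 -m creep '0 0 0 0 85;0 0 0 0 85;0 0 0 0 85;0 0 0 0 85;0 0 0 0 85;0 0 -20 0 85;0 0 -40 0 85;0 0 -45 0 85;0 0 -40 0 85;0 0 -27 0.1 85'; python3 -m creep '0 0 0 0.12 85;0 0 0 0.13 85;0 0 0 0.14 85;0 0 0 0.14 85;0 0 0 0.14 85;0 0 0 0.14 85;0 0 0 0.137 85'; python3 -m creep '-15 6 0 0 85;-30 12.5 0 0 85;-30 12.5 0 0 85;-30 12.5 0 0 85;-30 12.5 0 0 85;-30 12.5 0 0 85;-30 12.5 0 0 85;-30 12.5 0 0 85;-22 8 0 0 85;0 0 0 0 85;0 0 0 0 85;0 0 0 0 85'
python3 - <<'E'
from h import *
T=camT("wrist"); im=cams.capture("wrist"); cv2.imwrite("pics/w7.png",im); np.save("T_w7.npy",T)
E
```

```text
time: 18.15
tool_pos: [0.4835, 0.2434, 0.2272]
eef_rot: [0.001, 0.364, 0.931, 0.001]
contact_force: [-0.6, 0.3, -0.8]
grip_width: 0.0851
grasp_force: 0.0
time: 18.85
tool_pos: [0.483, 0.2432, 0.224]
eef_rot: [-0.0, 0.75, 0.661, -0.0]
contact_force: [-0.7, -0.4, 0.4]
grip_width: 0.0851
grasp_force: 0.0
time: 20.05
tool_pos: [0.5541, -0.0132, 0.2242]
eef_rot: [-0.0, 0.748, 0.664, 0.0]
contact_force: [-0.0, 0.6, 0.1]
grip_width: 0.0851
grasp_force: 0.0
```

View pics/w7.png

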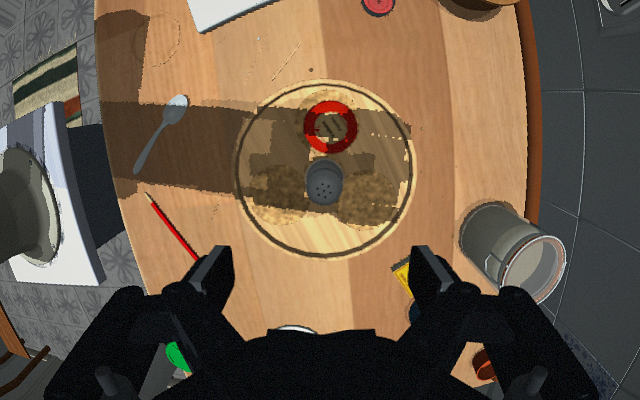

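w7 shows salt's cap at (324,187), spice cap (330,127), the two empty cork pads at about (270,193) and (370,195), caddy rim 233–414 by 78–260.

```bash
python3 - <<'E'
from h import *
import ba
im=cv2.imread("pics/w7.png")
cv2.imwrite("pics/c7.png",cv2.resize(im[70:270,220:430],None,fx=3,fy=3,interpolation=cv2.INTER_CUBIC))
p=ba.s.x[:7]; T=np.load("T_w7.npy"); ba.V["w7"]=T@np.linalg.inv(ba.TC)
Ti=np.linalg.inv(T@np.linalg.inv(ba.TC))
for k,uv,z in(("salt",(324,187),.1),("spice",(330,127),.116),("caddy",(323.5,169),.022)):
    a=onz("wrist",*uv,z,T); b=ba.least_squares(lambda q:ba.proj([*q,z],"w7",p)-uv,[.55,.0]).x
    print(k,a.round(4),b.round(4),"tool",(Ti@np.append(b,[z,1]))[:2].round(4))
E
```

```text
salt [ 0.5569 -0.0099  0.1   ] [ 0.5561 -0.011 ] tool [0.0024 0.0018]
spice [0.5678 0.0426 0.116 ] [0.5674 0.0431] tool [0.0574 0.0066]
caddy [ 0.5573 -0.0081  0.022 ] [ 0.5562 -0.0087] tool [0.0047 0.0016]
```

View pics/c7.png

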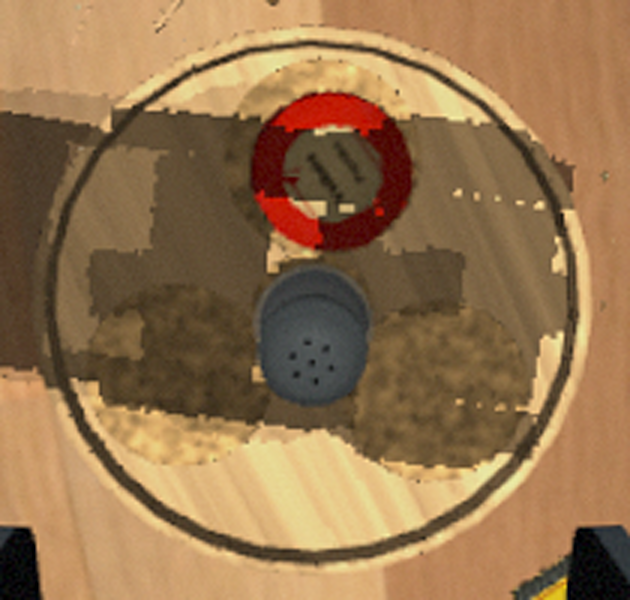

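```bash
python3 - <<'E'
from h import *
import ba
p=ba.s.x[:7]; ba.V["w7"]=np.load("T_w7.npy")@np.linalg.inv(ba.TC)
for k,uv,z in(("honeypad",(280,195),.0105),("jampad",(367,200),.0105)):
    print(k,onz("wrist",*uv,z,np.load("T_w7.npy")).round(4),ba.least_squares(lambda q:ba.proj([*q,z],"w7",p)-uv,[.55,.0]).x.round(4))
E
python3 -m creep '1 2 30 0 85;0 0 45 0 85;0 0 45 0 85;0 0 35 0 85;0 0 15 0 85;0 0 5 0 85;0 0 0 0 85;0 0 0 0 85'; python3 -m creep '0 0 0 0 30;0 0 0 0 30;0 0 0 0 30;0 0 0 0 30;0 0 0 0 30;0 0 0 0 30;0 0 0 0 30;0 0 0 0 30;0 0 0 0 30' 35
```

```text
honeypad [ 0.5019 -0.0351  0.0105] [ 0.4992 -0.0365]
jampad [ 0.6047 -0.0538  0.0105] [ 0.6048 -0.0555]
time: 20.9
tool_pos: [0.5571, -0.0132, 0.0504]
eef_rot: [0.001, 0.748, 0.664, 0.001]
contact_force: [0.6, -0.6, -0.2]
grip_width: 0.0852
grasp_force: 0.0
time: 21.8
tool_pos: [0.5567, -0.0134, 0.0498]
eef_rot: [0.0, 0.748, 0.663, 0.0]
contact_force: [-1.5, -0.7, 4.5]
grip_width: 0.0367
grasp_force: 34.3
```

```bash
python3 -m creep '0 0 -5 0 30;0 0 -15 0 30;0 0 -30 0 30;0 0 -40 0 30;0 0 -40 0 30;0 0 -15 0 30;0 0 0 0 30;0 0 0 0 30'
python3 - <<'E'
from h import *
T=camT("wrist"); im=cams.capture("wrist"); cv2.imwrite("pics/w8.png",im); np.save("T_w8.npy",T)
E
```

```text
time: 22.6
tool_pos: [0.5559, -0.0133, 0.1932]
eef_rot: [-0.001, 0.748, 0.663, -0.0]
contact_force: [-0.5, 0.1, -1.4]
grip_width: 0.0366
grasp_force: 34.8
```

View pics/w8.png

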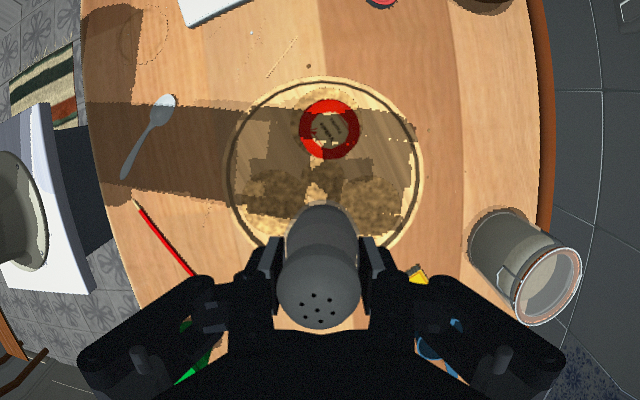

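w8 shows the salt shaker held upright between the pads (285–360, 205–330), spice jar still in place at (330,128).

```bash
python3 -m creep '-15 -2 0 0 30;-32 -5 0 0 30;-32 -5 0 0 30;-32 -5 0 0 30;-32 -5 0 0 30;-32 -5 0 0 30;-32 -5 0 0 30;-32 -5 0 0 30;-26 -4 10 0 30;-16 -3 0 0 30;0 0 0 0 30;0 0 0 0 30'; python3 -m creep '0 0 20 0 30;0 0 30 0 30;0 0 20 0 30;0 0 0 0 30;0 0 0 0 30'
python3 - <<'E'
from h import *
T=camT("wrist"); im=cams.capture("wrist"); cv2.imwrite("pics/w9.png",im); np.save("T_w9.npy",T)
E
```

```text
time: 23.85
tool_pos: [0.479, -0.2868, 0.184]
eef_rot: [-0.0, 0.748, 0.663, 0.0]
contact_force: [0.0, -0.2, -0.2]
grip_width: 0.0364
grasp_force: 34.8
time: 24.35
tool_pos: [0.4796, -0.2866, 0.115]
eef_rot: [0.0, 0.748, 0.664, 0.0]
contact_force: [0.9, -0.0, -0.5]
grip_width: 0.0366
grasp_force: 34.9
```

View pics/w9.png

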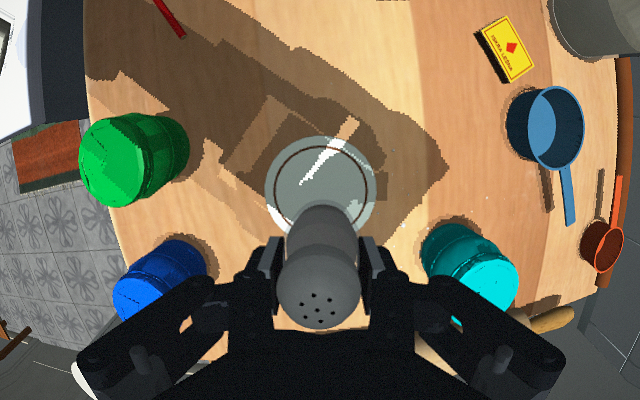

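w9 shows the coaster below the held shaker, its edge at (265,188), (376,190) and top (321,136).

```bash
python3 - <<'E'
from h import *
import ba
im=cv2.imread("pics/w9.png"); hsv=cv2.cvtColor(im,cv2.COLOR_BGR2HSV)
m=((hsv[...,1]<50)&(hsv[...,2]>90)).astype(np.uint8); m=cv2.morphologyEx(m,cv2.MORPH_CLOSE,np.ones((7,7))); m=cv2.morphologyEx(m,cv2.MORPH_OPEN,np.ones((5,5)))
k,l,st,ce=cv2.connectedComponentsWithStats(m); i=l[165,285]; print(st[i])
e=[]
for y in range(145,215,5):
    x=np.where(l[y]==i)[0]; e+=[(x.min()-.5,y),(x.max()+.5,y)]
print(e[::4])
p=ba.s.x[:7]; T=np.load("T_w9.npy"); ba.V["w9"]=T@np.linalg.inv(ba.TC); Ti=np.linalg.inv(T@np.linalg.inv(ba.TC))
for lab,q in(("raw",np.array([onz("wrist",*u,.006,T)[:2] for u in e])),("cal",np.array([ba.least_squares(lambda q:ba.proj([*q,.006],"w9",p)-u,[.48,-.28]).x for u in e]))):
  for fix in(0,1):
    s=ba.least_squares(lambda c:np.hypot(*(q-c[:2]).T)-(.048 if fix else c[2]),[.48,-.287,.048],loss="soft_l1",f_scale=.001)
    print(lab,s.x.round(4),"tool",(Ti@np.array([*s.x[:2],.006,1]))[:2].round(4),np.abs(s.fun).max().round(4))
E
```

```text
[ 264  135  113   97 7726]
[(np.float64(287.5), 145), (np.float64(276.5), 155), (np.float64(270.5), 165), (np.float64(266.5), 175), (np.float64(263.5), 185), (np.float64(264.5), 195), (np.float64(266.5), 205)]
raw [ 0.479  -0.2835  0.0475] tool [ 0.003 -0.001] 0.0011
raw [ 0.4789 -0.2843  0.048 ] tool [ 0.0022 -0.001 ] 0.0013
cal [ 0.4782 -0.2847  0.049 ] tool [ 0.0017 -0.0017] 0.0011
cal [ 0.4784 -0.2834  0.048 ] tool [ 0.0031 -0.0017] 0.0025
```

```bash
python3 -m creep '1 -1 20 0 30;0 0 25 0 30;0 0 14 0 30;0 0 6 0 30;0 0 2 0 30;0 0 0 0 30;0 0 0 0 30'; python3 -m creep '0 0 1 0 30;0 0 0 0 30;0 0 0 0 30'; python3 -m creep '0 0 1 0 30;0 0 0 0 30;0 0 0 0 30'
```

```text
time: 25.1
tool_pos: [0.4786, -0.2863, 0.0481]
eef_rot: [0.001, 0.748, 0.663, 0.0]
contact_force: [0.5, 0.2, -1.1]
grip_width: 0.0365
grasp_force: 34.9
time: 25.4
tool_pos: [0.4783, -0.286, 0.0463]
eef_rot: [0.0, 0.748, 0.663, 0.0]
contact_force: [-0.5, -0.4, -0.6]
grip_width: 0.0368
grasp_force: 34.9
time: 25.7
tool_pos: [0.4784, -0.2862, 0.0459]
eef_rot: [0.0, 0.748, 0.663, -0.0]
contact_force: [-1.7, 1.1, 4.7]
grip_width: 0.0368
grasp_force: 35.8
```

```bash
python3 -m creep '0 0 0 0 85;0 0 0 0 85;0 0 0 0 85;0 0 0 0 85;0 0 0 0 85;0 0 0 0 85;0 0 -20 0 85;0 0 -40 0 85;0 0 -45 0 85;0 0 -40 0 85;0 0 -20 0 85;0 0 0 0 85'
python3 - <<'E'
from h import *
T=camT("wrist"); im=cams.capture("wrist"); cv2.imwrite("pics/w10.png",im[60:320,140:500]); np.save("T_w10.npy",T)
E
```

```text
time: 26.9
tool_pos: [0.4791, -0.2867, 0.2132]
eef_rot: [0.003, 0.748, 0.663, 0.0]
contact_force: [-0.1, 1.1, -1.2]
grip_width: 0.0851
grasp_force: 0.0
```

View pics/w10.png

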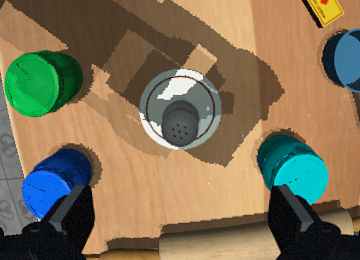

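The crop shows the shaker upright on the coaster: coaster centre (181,109.5), shaker top (181,131) in crop pixels.

```bash
python3 - <<'E'
from h import *
import ba
p=ba.s.x[:7]; T=np.load("T_w10.npy"); ba.V["w10"]=T@np.linalg.inv(ba.TC)
for k,uv,z in(("coaster",(321,169.5),.006),("salt",(321,190.5),.096)):
    print(k,onz("wrist",*uv,z,T).round(4),ba.least_squares(lambda q:ba.proj([*q,z],"w10",p)-uv,[.48,-.28]).x.round(4))
E
python3 -m creep '0 0 0 -0.1 85;0 0 0 -0.13 85;0 0 0 -0.14 85;0 0 0 -0.14 85;0 0 0 -0.14 85;0 0 0 -0.14 85;0 0 0 -0.14 85;0 0 0 -0.117 85;0 0 0 0 85;0 0 0 0 85'
```

```text
coaster [ 0.4802 -0.2836  0.006 ] [ 0.479  -0.2842]
salt [ 0.4795 -0.285   0.096 ] [ 0.4787 -0.2862]
time: 27.95
tool_pos: [0.4779, -0.2857, 0.209]
eef_rot: [-0.001, 0.318, 0.948, 0.0]
contact_force: [0.4, -0.4, 0.4]
grip_width: 0.0852
grasp_force: 0.0
```

```bash
python3 -m creep '13 17 0 0 85;26 35.5 0 0 85;26 35.5 0 0 85;26 35.5 0 0 85;26 35.5 0 0 85;26 35.5 0 0 85;26 35.5 0 0 85;26 35.5 0 0 85;26 35.5 0 0 85;26 35.5 0 0 85;26 35.5 0 0 85;26 35.5 0 0 85'; python3 -m creep '14 19 0 0 85;0 0 0 0 85;0 0 0 0 85;0 0 0 0 85'
```

```text
time: 29.15
tool_pos: [0.4832, 0.2213, 0.2097]
eef_rot: [-0.0, 0.318, 0.948, -0.0]
contact_force: [1.3, -1.5, 0.6]
grip_width: 0.0852
grasp_force: 0.0
time: 29.55
tool_pos: [0.4839, 0.2421, 0.2099]
eef_rot: [-0.0, 0.317, 0.948, -0.0]
contact_force: [0.8, 0.7, 0.2]
grip_width: 0.0852
grasp_force: 0.0
```

```bash
python3 -m creep '1 0.6 30 0 85;0 0 45 0 85;0 0 45 0 85;0 0 25 0 85;0 0 12 0 85;0 0 0 0 85;0 0 0 0 85'; python3 -m creep '0 0 0 0 50;0 0 0 0 50;0 0 0 0 50;0 0 0 0 50;0 0 0 0 50;0 0 0 0 50;0 0 0 0 50;0 0 0 0 50' 50;  python3 -m creep '0 0 -10 0 50;0 0 -30 0 50;0 0 -40 0 50;0 0 -40 0 50;0 0 -30 0 50;0 0 0 0 50;0 0 0 0 50'
```

```text
time: 30.25
tool_pos: [0.4843, 0.2439, 0.0545]
eef_rot: [0.001, 0.317, 0.949, 0.001]
contact_force: [-0.6, 1.0, 0.5]
grip_width: 0.0849
grasp_force: 0.0
time: 31.05
tool_pos: [0.4841, 0.2441, 0.0552]
eef_rot: [0.001, 0.316, 0.949, 0.0]
contact_force: [-3.6, -2.7, 12.0]
grip_width: 0.0633
grasp_force: 52.9
time: 31.75
tool_pos: [0.4831, 0.2441, 0.2032]
eef_rot: [0.0, 0.316, 0.949, 0.0]
contact_force: [0.4, -0.4, -2.9]
grip_width: 0.0628
grasp_force: 56.4
```

```bash
python3 -m creep '-13 -7.5 0 0 50;-25 -15 0 0 50;-25 -15 0 0 50;-25 -15 0 0 50;-25 -15 0 0 50;-25 -15 0 0 50;-25 -15 0 0 50;-25 -15 0 0 50;-25 -15 0 0 50;-25 -15 0 0 50;-25 -15 0 0 50;-12 -9 0 0 50'; python3 -m creep '0 0 15 0 50;0 0 30 0 50;0 0 35 0 50;0 0 30 0 50;0 0 15 0 50;0 0 0 0 50;0 0 0 0 50;0 0 0 0 50'
```

```text
time: 32.95
tool_pos: [0.6033, -0.0568, 0.2013]
eef_rot: [-0.001, 0.317, 0.948, -0.0]
contact_force: [-0.4, -0.4, -2.1]
grip_width: 0.0632
grasp_force: 56.4
time: 33.75
tool_pos: [0.6039, -0.0543, 0.0793]
eef_rot: [0.001, 0.316, 0.949, 0.0]
contact_force: [0.1, -0.7, -2.5]
grip_width: 0.0633
grasp_force: 56.4
```

```bash
python3 -m creep '0 0 12 0 50;0 0 8 0 50;0 0 5 0 50;0 0 2 0 50;0 0 0 0 50;0 0 0 0 50'; python3 -m creep '0 0 1 0 50;0 0 0 0 50;0 0 0 0 50'; python3 -m creep '0 0 1 0 50;0 0 0 0 50;0 0 0 0 50'
```

```text
time: 34.35
tool_pos: [0.6034, -0.0542, 0.0514]
eef_rot: [0.0, 0.316, 0.949, -0.0]
contact_force: [-2.5, 0.4, 3.6]
grip_width: 0.0629
grasp_force: 56.9
time: 34.65
tool_pos: [0.6035, -0.0542, 0.0514]
eef_rot: [0.0, 0.316, 0.949, -0.0]
contact_force: [-6.5, 0.4, 11.4]
grip_width: 0.063
grasp_force: 57.6
time: 34.95
tool_pos: [0.6036, -0.0543, 0.0513]
eef_rot: [0.001, 0.316, 0.949, -0.0]
contact_force: [-9.7, 0.5, 19.5]
grip_width: 0.0634
grasp_force: 58.3
```

```bash
python3 -m creep '0 0 -2 0 50;0 0 0 0 85;0 0 0 0 85;0 0 0 0 85;0 0 0 0 85;0 0 0 0 85;0 0 -20 0 85;0 0 -40 0 85;0 0 -45 0 85;0 0 -40 0 85;0 0 -20 -0.1 85'; python3 -m creep '0 0 0 -0.12 85;0 0 0 -0.13 85;0 0 0 -0.14 85;0 0 0 -0.14 85;0 0 0 -0.14 85;0 0 0 -0.14 85;0 0 0 -0.12 85;0 0 0 0 85;0 0 0 0 85'; python3 -m creep '-1 19 0 0 85;-2 38 0 0 85;-2 38 0 0 85;-2 38 0 0 85;-2 38 0 0 85;-2 38 0 0 85;-2 38 0 0 85;-2 38 0 0 85;-2 38 0 0 85;-1 38 0 0 85;0 38 0 0 85;0 19 0 0 85';  python3 -m creep '0 0 0 0 85;0 0 0 0 85;0 0 0 0 85'
```

```text
time: 36.05
tool_pos: [0.6042, -0.0543, 0.2202]
eef_rot: [0.003, 0.268, 0.963, -0.0]
contact_force: [0.0, -0.5, -0.2]
grip_width: 0.0849
grasp_force: 0.0
time: 36.95
tool_pos: [0.6034, -0.0541, 0.2161]
eef_rot: [-0.0, -0.19, 0.982, 0.0]
contact_force: [0.3, -0.8, 0.4]
grip_width: 0.0846
grasp_force: 0.0
time: 38.15
tool_pos: [0.4603, 0.3428, 0.2162]
eef_rot: [-0.0, -0.192, 0.981, 0.0]
contact_force: [0.0, -0.1, -1.1]
grip_width: 0.0852
grasp_force: 0.0
time: 38.45
tool_pos: [0.4628, 0.3392, 0.2162]
eef_rot: [0.0, -0.191, 0.982, -0.0]
contact_force: [-0.5, -0.6, -0.2]
grip_width: 0.0852
grasp_force: 0.0
```

```bash
python3 -m creep '1.3 1.6 30 -0.004 85;0 0 45 0 85;0 0 35 0 85;0 0 17 0 85;0 0 8 0 85;0 0 0 0 85;0 0 0 0 85'; python3 -m creep '0 0 0 0 50;0 0 0 0 50;0 0 0 0 50;0 0 0 0 50;0 0 0 0 50;0 0 0 0 50;0 0 0 0 50;0 0 0 0 50' 50;  python3 -m creep '0 0 -10 0 50;0 0 -30 0 50;0 0 -40 0 50;0 0 -40 0 50;0 0 -30 0 50;0 0 0 0 50;0 0 0 0 50'
```

```text
time: 39.15
tool_pos: [0.4616, 0.3408, 0.0823]
eef_rot: [0.001, -0.193, 0.981, 0.0]
contact_force: [0.1, -0.4, -0.1]
grip_width: 0.0851
grasp_force: 0.0
time: 39.95
tool_pos: [0.4614, 0.3414, 0.0828]
eef_rot: [0.001, -0.194, 0.981, 0.0]
contact_force: [-2.2, -0.2, 7.6]
grip_width: 0.0599
grasp_force: 53.4
time: 40.65
tool_pos: [0.4604, 0.3406, 0.2303]
eef_rot: [-0.001, -0.194, 0.981, -0.0]
contact_force: [-0.1, 0.2, -5.3]
grip_width: 0.0594
grasp_force: 56.0
```

```bash
python3 -m creep '4 -15 0 0 50;9 -32 0 0 50;10 -34 0 0 50;10 -34 0 0 50;10 -34 0 0 50;10 -34 0 0 50;10 -34 0 0 50;10 -34 0 0 50;10 -34 0 0 50;10 -34 0 0 50;8 -30 0 0 50;3 -21 0 0 50'; python3 -m creep '0 0 15 0 50;0 0 30 0 50;0 0 35 0 50;0 0 30 0 50;0 0 15 0 50;0 0 0 0 50;0 0 0 0 50;0 0 0 0 50'
```

```text
time: 41.85
tool_pos: [0.5043, -0.0433, 0.2294]
eef_rot: [-0.002, -0.193, 0.981, 0.001]
contact_force: [0.6, 0.9, -3.2]
grip_width: 0.0595
grasp_force: 56.0
time: 42.65
tool_pos: [0.5056, -0.0412, 0.1069]
eef_rot: [0.001, -0.194, 0.981, -0.0]
contact_force: [-0.6, 0.3, -4.5]
grip_width: 0.0595
grasp_force: 56.0
```

```bash
python3 -m creep '0 0 12 0 50;0 0 8 0 50;0 0 5 0 50;0 0 1.5 0 50;0 0 0 0 50;0 0 0 0 50'; python3 -m creep '0 0 1 0 50;0 0 0 0 50;0 0 0 0 50'
```

```text
time: 43.25
tool_pos: [0.5056, -0.041, 0.0798]
eef_rot: [0.0, -0.194, 0.981, -0.0]
contact_force: [-0.1, -0.9, -3.9]
grip_width: 0.0595
grasp_force: 56.0
time: 43.55
tool_pos: [0.5056, -0.041, 0.0789]
eef_rot: [0.0, -0.194, 0.981, -0.0]
contact_force: [0.4, 0.2, -1.1]
grip_width: 0.0596
grasp_force: 56.2
```

Touching. Release, retreat, and check.

```bash
python3 -m creep '0 0 0.5 0 50;0 0 0 0 85;0 0 0 0 85;0 0 0 0 85;0 0 0 0 85;0 0 0 0 85;0 0 -20 0 85;0 0 -40 0 85;0 0 -45 0 85;0 0 -40 0 85;0 0 -20 0 85;0 0 0 0 85'; python3 -m creep '0 0 0 0 85;0 0 0 0 85'
python3 - <<'E'
from h import *
T=camT("wrist"); im=cams.capture("wrist"); cv2.imwrite("pics/w11.png",im); np.save("T_w11.npy",T)
E
```

```text
time: 44.75
tool_pos: [0.5064, -0.0412, 0.246]
eef_rot: [0.002, -0.194, 0.981, -0.001]
contact_force: [-0.9, 1.1, -0.9]
grip_width: 0.085
grasp_force: 0.0
time: 44.95
tool_pos: [0.5049, -0.0408, 0.2417]
eef_rot: [-0.001, -0.194, 0.981, 0.001]
contact_force: [-0.5, -0.8, -0.9]
grip_width: 0.0847
grasp_force: 0.0
```

View pics/w11.png

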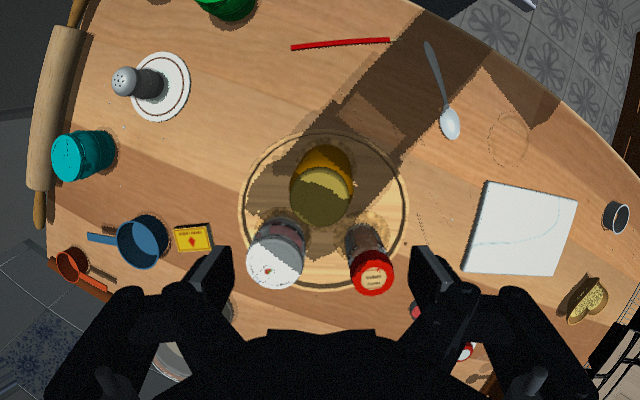

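w11 shows honey (321,197), jam (275,263) and spice (372,274) upright in the caddy, and the salt shaker upright on the coaster.

```bash
python3 - <<'E'
from h import *
for n,o in(("w3",((319,202,.128),(272,271,.094),(374,282,.116))),("w11",((321,197,.128),(275,263,.094),(372,274,.116)))):
    print(n,[onz("wrist",*u,np.load(f"T_{n}.npy"))[:2].round(4) for u in o])
E
```

```text
w3 [array([ 0.5056, -0.04  ]), array([ 0.6   , -0.0526]), array([0.5622, 0.0389])]
w11 [array([ 0.5063, -0.0399]), array([ 0.6003, -0.0537]), array([0.5637, 0.0386])]
```

Each jar measures within about 1.5 mm of where it started.

```bash
python3 -c "
from station import manip; print(manip.hand_in())"
```

```text
the job is handed in; nothing more can be done
None
```

The job is handed in at about 45 s: the salt shaker stands on the coaster within about 2 mm of its centre, the honey and jam jars are back within about 1 mm of their starting spots, and the spice jar was left standing where it was.

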